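Push the tin between the posts into its bay

TASK

Push the food tin that stands out on the worktop through the gap between the two steel posts of the empty wooden bay, until it is fully home against the back of the bay. Only push it with the fingertips: it stays upright and slides on the worktop, never lifted or carried. Leave the tin in the other bay and the things standing round about where they are.

Things in the scene. Friction and masses are not known exactly. Their poses are not given: they have to be found in the camera images.
- tin: the food tin to push, standing loose on the worktop between the range and the bays: an upright plain cylinder 75.4 mm in diameter and 58 mm tall, about 0.26 kg. Origin: centre of its underside; z up. Slides freely when pushed at half its height or lower
- bay: the empty wooden bay, fixed left of the tin: two side walls and a back wall 30 mm high, no floor, 84 mm wide inside, 100 outside. Its open mouth faces right (world -y, turned up to 0.12 rad). +x points from mouth to back, z up. Origin: on the worktop, where the underside centre of a tin lies when home; inner face of the back wall 38.7 mm further along +x
- bay_mouth (a point): the middle of the gap between the empty bay's two upright round steel posts, 29 mm above the worktop, 45 mm before the bay's origin; its x axis points into the bay. The posts are 12 mm in diameter and 40 mm high and stand 46 mm to either side, leaving a gap of 80 mm
- full_bay: a second bay, the same in every way, standing beside the first (one nearer the robot, one farther, either way round); a tin already stands in it
- stored_tin: the tin that stands in the full bay, same size and look as the tin to push; it must stay there. Origin: centre of its underside
- timer: bystander: round white kitchen timer, 66 mm in diameter, 50 mm tall, loose. Origin: centre of its underside
- garlic: bystander: garlic bulb, 55 mm across, 56 mm tall, loose, behind the way to the bays. Origin: centre of its underside
- tea_light: bystander: tea light, 38 mm in diameter, 15 mm tall, loose, to the left of the bays. Origin: centre of its underside
- salt: bystander: glass salt shaker, 44 mm in diameter, 90 mm tall, loose, to the left of the bays. Origin: centre of its underside
- spice: bystander: spice jar with black cap, 44 mm in diameter, 105 mm tall, loose, at the back. Origin: centre of its underside
- mill: bystander: wooden pepper mill, 58 mm in diameter, 170 mm tall, loose, at the back. Origin: centre of its underside

How it is judged:
By the outcome, as a careful person would: the job done as asked, in the order asked, and still so for the second after the job is handed in, with the robot touching nothing.
It also fails if it takes over 46 s, if anything falls off the work surface, if the arm or the gripper's body presses on something with over 40 N, if the wrist force passes 120 N, or if a joint passes its speed limit or range.

ROBOT

A 7-joint arm with a two-finger parallel gripper is mounted at the origin on a cart in front of the work surface, level with it; the furniture and walls round the work are solid. World frame = base frame: x ahead of the robot, y to its left, z up, the work surface at z = 0. Lengths are in m, angles in rad, forces in N, time in s.
With the tool pointing down it reaches from about 0.4 to 0.85 m from the base axis. Payload 4.5 kg.
Tool frame: the origin (TCP) lies at the centre of the arm's flange, where the gripper is bolted on; the fingertips stand 166 mm ahead of it and the grasp point (between the pads) lies 147 mm ahead of it (r.grip_depth is the distance from the TCP to the grasp point, in m); z points along the fingers, y is the line along which they close (so a half turn about z gives the same grasp; the last joint's range is limited). The gripper opens to 88 mm and grips with 3 to 60 N. Pads are 18 mm wide; open, the fingers measure 123 mm over their backs; the gripper's body (75 mm by 187 mm) begins 45 mm behind the grasp point.
Start: joints at [-1.121, 0.689, -0.195, 1.565, 0.157, 0.902, -0.215], TCP at [0.252, 0.572, 0.405] pointing down, gripper open.
Joint ranges: [-3.01, 3.01], [-0.46, 2.08], [-1.47, 1.51], [0.13, 2.56], [-1, 4.14], [0.04, 2.09], [-2.66, 2.66]. Speed limits (rad/s): [2.57, 2.57, 3.14, 3.14, 3.14, 3.14, 3.14].

INTERFACE

Orientations are given as a unit quaternion [x, y, z, w].
In Python, from plant import status, cams, r, finder gives the robot as it stands.
- The arm moves only by the tool play_rows, never from a script. Its argument "rows" is a list of rows, each a list of 7 numbers: the opening in per cent of the stroke, from 0 (shut) to 100 (fully open), then the shift along the tool's x, y, z in m, then the turn, a rotation vector about the tool's x, y, z in degrees. A call has 1 to 8 rows; each row shifts and turns the commanded pose from where the row before left it, along the tool's axes as they then stand; what a row does not reach is not made up. A row lasts 1/8 s, in which the tool goes at most 62.5 mm and 10.7 degrees, less where a joint would pass 70% of its speed; a pose out of reach is approached as far as the arm can. A call with a gripper value outside its range is refused whole. The fingers move at their own pace and stop on an object; "grip_force" is the grip in N (left out, the last holds). Time passes only in rows, so rows that do not move let the fingers close. It gives the time, the measured TCP pose, the force, the opening and the grip force at its end, in the units of the state.
- status.get_state(): the state, without advancing time (a new reading comes with each control period).
- cams.snapshot(name): name is "scene" or "side" or "wrist"; returns the picture (480x640x3 uint8, red, green, blue); there is no depth.
- cams.camera_params(name): a dict with "vfov" (degrees; the focal length in pixels is half the picture's height over the tangent of half this angle, whatever the lens; pixels are square), "cx", "cy" (the principal point, pixels), "R" (3x3) and "t" (3): a world point X has camera coordinates R X + t; the wrist camera has in their place "tool_from_camera" (4x4, takes a point from camera to tool coordinates, whose origin is the TCP and whose axes are the flange's). Camera axes: x right, y down, z forward; pixel columns grow to the right and rows downward; lengths in m; the calibration is good to about 2 mm. The wrist camera is an equidistant fisheye: a pixel r from the principal point sees the ray r / f radians off the axis. A picture is of the moment at which its call begins: read the wrist's pose just before it. camera_params takes no time and is no camera call.
- r.finish_job(): hands the job in; it is judged then, once.
Trained networks look in the newest picture that a camera, given by its name, has taken for a name from the list of things; names that differ only in an ending like _2 or _b are one class to them, and where a whole thing is asked for, a point or a joint stands for the part that bears it (a point fixed in the world has none). Each returns a list of dicts, best first, with "score" (0 to 1); they miss things now and then, are a little off and sometimes report something else, mostly with a low value. They report only what shows in the picture. A call takes as long as a camera call.
- finder.spot_in(camera, label): "at" ([x, y, z] in m, in the coordinates of the camera as it stood for that picture, good to about 4 mm: the middle of the surface that is visible of it).
- finder.regions_of(camera, label): "mask" (480x640 bool, what is visible of it).
The state is a dict: "clock": time; "q": joint angles; "qd": joint speeds; "joint_torque": joint torques, N m; "tool_pos": TCP position; "eef_rot": TCP orientation; "contact_force": force on the tool from outside, world axes, zero at the start; "moment": the same for the moment, N m; "opening": opening from 0.0 (shut) to 1.0 (fully open); "finger_force": force on a finger pad.
Only numpy, scipy, OpenCV 4.12 (cv2) and the standard library are available. Lean on these libraries where they do the work, as an engineer would, in place of code of your own. Each camera call takes 0.05 s, during which the arm holds its last target. There are 200 camera calls.

## Working session

There is one attempt and no reset: what is moved stays moved. The work goes in short steps, Python scripts to look and compute and a tool call to move; the robot and the scene stay as the last step left them, time stands still between calls to the robot, and variables do not carry over. Pictures are saved under pics/ and viewed, at most 10 in all, crops included, and the job is handed in when it is done.

Besides the shell and the picture viewer there is one more tool, called in YAML: its name, and indented under it one key for each argument. play_rows: Moves the arm, as the interface text tells. Its arguments: {"type":"object","properties":{"rows":{"type":"array","items":{"type":"array","items":{"type":"number"}}},"grip_force":{"type":"number"}},"required":["rows"]}

```bash
mkdir -p pics
cat > h.py <<'E'
import numpy as np, cv2
from scipy.spatial.transform import Rotation as R
from plant import status,cams,r,finder
def ray(c,u,v):
    p=cams.camera_params(c); f=240/np.tan(np.radians(p['vfov']/2))
    Rm=np.array(p['R']);t=np.array(p['t'])
    d=Rm.T@np.array([(u-p['cx'])/f,(v-p['cy'])/f,1]); return -Rm.T@t,d
def onz(c,u,v,z):
    o,d=ray(c,u,v); return o+d*(z-o[2])/d[2]
def world(c,x):
    p=cams.camera_params(c); return np.array(p['R']).T@(np.array(x)-np.array(p['t']))
def proj(c,X):
    p=cams.camera_params(c); f=240/np.tan(np.radians(p['vfov']/2))
    x=np.array(p['R'])@np.array(X)+np.array(p['t']); return x[0]/x[2]*f+p['cx'],x[1]/x[2]*f+p['cy']
E
python3 - <<'E'
from h import *
s=status.get_state();print(s['clock'],s['tool_pos'],s['eef_rot'],s['opening'],s['contact_force'])
a=cams.snapshot('scene');b=cams.snapshot('side')
cv2.imwrite('pics/a.png',a[:,:,::-1]);cv2.imwrite('pics/b.png',b[:,:,::-1])
for c in('scene','side'):
  p=cams.camera_params(c);print(c,p['vfov'],-np.array(p['R']).T@np.array(p['t']))
  for l in ('tin','bay','bay_mouth','full_bay','timer','garlic'):
    try: print(l,[(round(k['score'],2),world(c,k['at']).round(3)) for k in finder.spot_in(c,l)[:3]])
    except Exception as e: print(l,e)
E
```

```text
0.0 [0.25235182 0.57142042 0.40390927] [ 2.06352488e-01  9.78477280e-01 -9.22102556e-04 -1.12091425e-04] 0.9966856333942516 [0.04555666 0.14097617 0.94687005]
scene 44.03238324008177 [0.15785966 1.06367826 0.50708861]
tin [(0.9, array([0.465, 0.12 , 0.022]))]
bay [(0.8, array([0.549, 0.373, 0.019]))]
bay_mouth [(0.55, array([0.547, 0.376, 0.026]))]
full_bay [(0.78, array([0.441, 0.412, 0.017])), (0.4, array([ 0.649, -0.014,  0.03 ]))]
timer [(0.89, array([ 0.648, -0.017,  0.027]))]
garlic [(0.6, array([0.661, 0.195, 0.028])), (0.44, array([0.544, 0.485, 0.055]))]
side 48.78772516552105 [ 0.37037515 -0.4641929   0.65958149]
tin []
bay [(0.56, array([0.594, 0.395, 0.019]))]
bay_mouth [(0.58, array([0.592, 0.396, 0.025]))]
full_bay [(0.84, array([0.421, 0.339, 0.027]))]
timer [(0.62, array([ 0.657, -0.049,  0.04 ]))]
garlic [(0.57, array([0.664, 0.168, 0.032])), (0.28, array([ 0.748, -0.045,  0.088]))]
```

View pics/a.png

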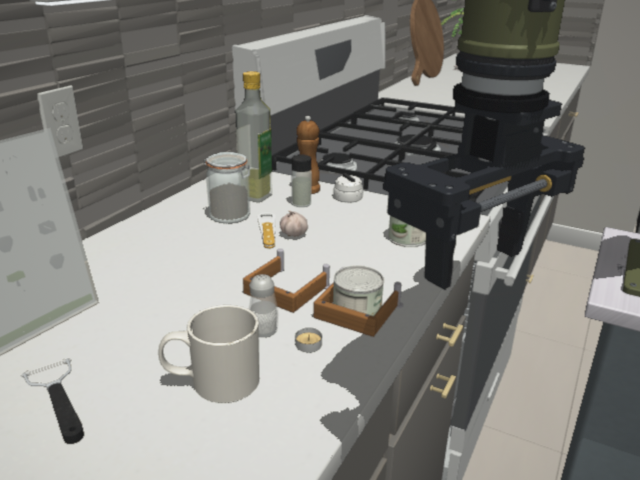

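View pics/b.png

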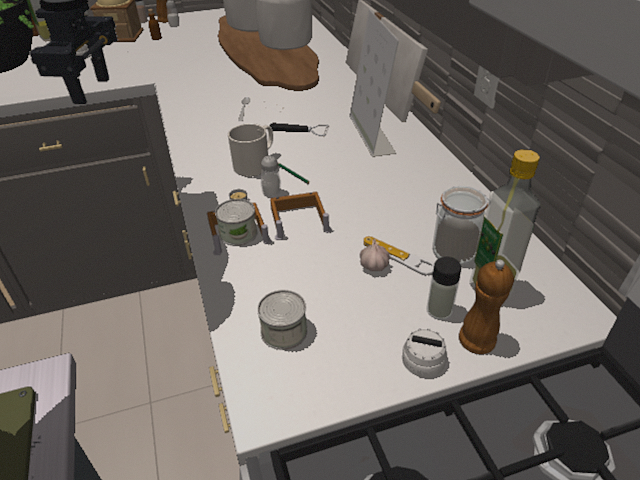

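The side view shows the tin at about (283,318), the empty bay's posts at about (280,230) and (327,220), and its back wall at about (297,202). The full bay is nearer the robot, with its tin at about (236,222). I'll zoom in to measure.

Run:
```python
from h import *
b=cams.snapshot('side')
c=b[180:360,190:350,::-1]
cv2.imwrite('pics/c.png',cv2.resize(c,None,fx=3.33,fy=3.33,interpolation=cv2.INTER_CUBIC))
```

```text
(no output)
```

View pics/c.png

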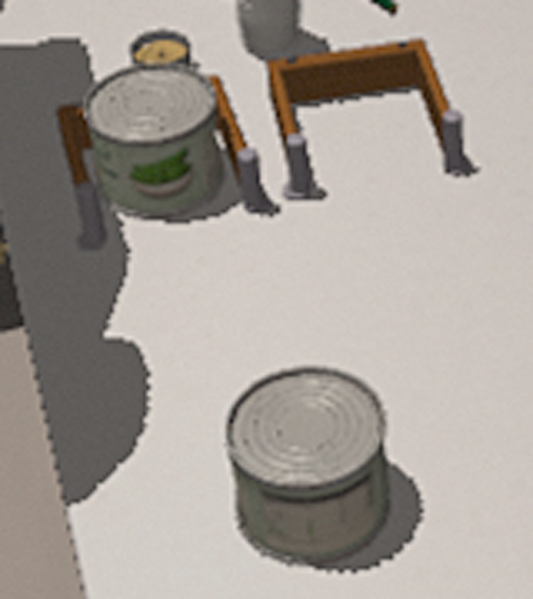

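Run:
```python
from h import *
from scipy.optimize import least_squares
px=lambda u,v:(190+u/3.33,180+v/3.33)
for n,u,v in(('c',306,428),('l',228,428),('r',385,428)): print(n,onz('side',*px(u,v),.058).round(4))
pts=[((294,142),(-.045,.046,.040)),((452,116),(-.045,-.046,.040)),((270,62),(.0467,.05,.03)),((423,40),(.0467,-.05,.03))]
def pose(p,X):
    return [p[0]+np.cos(p[2])*X[0]-np.sin(p[2])*X[1],p[1]+np.sin(p[2])*X[0]+np.cos(p[2])*X[1],X[2]]
f=lambda p:np.concatenate([np.subtract(proj('side',pose(p,X)),px(*c)) for c,X in pts])
s=least_squares(f,[.58,.37,np.pi/2]);print('bay',s.x.round(4),s.x[2]-np.pi/2,s.fun.round(2))
print('mouth',np.round(pose(s.x,(-.045,0,.029)),4), 'scene post/back px',[np.round(proj('scene',pose(s.x,X))) for c,X in pts])
for n,X in (('pl',(-.045,.046,.04)),('pr',(-.045,-.046,.04))): print(n,pose(s.x,X))
print('fullpost',onz('side',*px(247,156),.04),'stored',onz('side',*px(151,105),.058))
t=onz('side',*px(306,428),.058);d=np.array(s.x[:2])-t[:2];print('vec',d,np.degrees(np.arctan2(-d[0],d[1])))
print([ (l,np.round(onz('side',u,v,.0),3)) for l,u,v in(('garlic',375,268),('timer',425,370))])
print(R.from_quat(status.get_state()['eef_rot']).as_matrix().round(4))
```

```text
c [0.4771 0.083  0.058 ]
l [0.443  0.0949 0.058 ]
r [0.5115 0.0709 0.058 ]
bay [0.5827 0.356  1.467 ] -0.10379769151838847 [ 0.22 -0.73  0.05  0.08 -1.17  0.39  0.88  0.24]
mouth [0.5781 0.3112 0.029 ] scene post/back px [array([327., 263.]), array([282., 248.]), array([296., 294.]), array([245., 275.])]
pl [np.float64(0.5323080257968578), np.float64(0.3159640339201998), 0.04]
pr [np.float64(0.6238128684084681), np.float64(0.30643178452016706), 0.04]
fullpost [0.50303768 0.31049099 0.04      ] stored [0.45871677 0.35157486 0.058     ]
vec [0.10564799 0.27299877] -21.155974614893303
[('garlic', array([0.674, 0.176, 0.   ])), ('timer', array([ 0.658, -0.056,  0.   ]))]
[[-0.9148  0.4038  0.    ]
 [ 0.4038  0.9148  0.    ]
 [-0.      0.     -1.    ]]
```

```bash
cat >> h.py <<'E'
def plan(start,wps):
    """start,(x,y,z,yawdeg of tool x); wps list of (x,y,z,yaw,n) -> rows in tool axes"""
    p=np.array(start,float)
    for w in wps:
        q=np.array(w[:4],float);d=(q-p)/w[4]
        for i in range(w[4]):
            a=np.radians(p[3]);c,s=np.cos(a),np.sin(a)
            # tool x=(c,s), y=(s,-c), z down
            print([round(d[0]*c+d[1]*s,4),round(d[0]*s-d[1]*c,4),round(-d[2],4),0,0,round(-d[3],2)])
            p=p+d
        print('--',p.round(4))
def here():
    s=status.get_state();M=R.from_quat(s['eef_rot']).as_matrix()
    print(s['clock'],np.round(s['tool_pos'],4),'yaw',np.degrees(np.arctan2(M[1,0],M[0,0])).round(2),'zax',M[:,2].round(4),s['opening'],np.round(s['contact_force'],1))
    return [*s['tool_pos'],np.degrees(np.arctan2(M[1,0],M[0,0]))]
E
python3 - <<'E'
from h import *
p=here(); plan(p,[(.447,.032,.28,60,11)])
E
```

```text
0.75 [0.2524 0.5718 0.4047] yaw 156.18 zax [ 0.  0. -1.] 0.9995047275853878 [-0.2  0.1 -0.4]
[np.float64(-0.036), np.float64(-0.0377), np.float64(0.0113), 0, 0, np.float64(8.74)]
[np.float64(-0.0413), np.float64(-0.0318), np.float64(0.0113), 0, 0, np.float64(8.74)]
[np.float64(-0.0457), np.float64(-0.0252), np.float64(0.0113), 0, 0, np.float64(8.74)]
[np.float64(-0.049), np.float64(-0.0179), np.float64(0.0113), 0, 0, np.float64(8.74)]
[np.float64(-0.0511), np.float64(-0.0103), np.float64(0.0113), 0, 0, np.float64(8.74)]
[np.float64(-0.0521), np.float64(-0.0024), np.float64(0.0113), 0, 0, np.float64(8.74)]
[np.float64(-0.0519), np.float64(0.0055), np.float64(0.0113), 0, 0, np.float64(8.74)]
[np.float64(-0.0504), np.float64(0.0134), np.float64(0.0113), 0, 0, np.float64(8.74)]
[np.float64(-0.0478), np.float64(0.0209), np.float64(0.0113), 0, 0, np.float64(8.74)]
[np.float64(-0.0441), np.float64(0.0279), np.float64(0.0113), 0, 0, np.float64(8.74)]
[np.float64(-0.0393), np.float64(0.0343), np.float64(0.0113), 0, 0, np.float64(8.74)]
-- [4.47e-01 3.20e-02 2.80e-01 6.00e+01]
```

play_rows:
  rows:
    - [34, -0.036, -0.038, 0.011, 0, 0, 8.7]
    - [34, -0.041, -0.032, 0.011, 0, 0, 8.7]
    - [34, -0.046, -0.025, 0.011, 0, 0, 8.7]
    - [34, -0.049, -0.018, 0.011, 0, 0, 8.7]
    - [34, -0.051, -0.01, 0.011, 0, 0, 8.7]
    - [34, -0.052, -0.002, 0.011, 0, 0, 8.7]
    - [34, -0.052, 0.005, 0.011, 0, 0, 8.7]
    - [34, -0.05, 0.013, 0.011, 0, 0, 8.7]

```text
clock: 1.75
tool_pos: [0.3952, 0.1786, 0.3166]
eef_rot: [0.729, 0.684, 0.001, 0.0]
contact_force: [0.3, 0.2, 0.7]
opening: 0.34
finger_force: 0.0
```

play_rows:
  rows:
    - [34, -0.048, 0.021, 0.011, 0, 0, 8.7]
    - [34, -0.044, 0.028, 0.011, 0, 0, 8.7]
    - [34, -0.039, 0.034, 0.011, 0, 0, 8.7]
    - [34, 0, 0, 0, 0, 0, 0]

```text
clock: 2.25
tool_pos: [0.4498, 0.0291, 0.2833]
eef_rot: [0.866, 0.5, -0.0, 0.001]
contact_force: [-0.4, 0.3, 0.6]
opening: 0.342
finger_force: 0.0
```

Run:
```python
from h import *
p=here(); w=cams.snapshot('wrist');cv2.imwrite('pics/w.png',w[:,:,::-1])
c=cams.camera_params('wrist');print(c)
T=np.array(c['tool_from_camera']);s=status.get_state()
for l in('tin','bay','bay_mouth'):
  for k in finder.spot_in('wrist',l)[:2]:
    X=T[:3,:3]@np.array(k['at'])+T[:3,3];print(l,k['score'],(R.from_quat(s['eef_rot']).as_matrix()@X+s['tool_pos']).round(4))
plan(p,[(.447,.032,.178,60,3)])
```

```text
2.25 [0.4498 0.0291 0.2833] yaw 59.95 zax [ 0.0011 -0.0024 -1.    ] 0.3415775272221141 [-0.4  0.3  0.6]
{'vfov': 65.70646984690485, 'cx': 318.90414156493836, 'cy': 245.59520707298032, 'tool_from_camera': array([[ 1.31278196e-04, -9.59095922e-01, -2.83081251e-01,
         7.24999902e-02],
       [ 9.99999704e-01,  3.40372916e-04, -6.89456184e-04,
        -8.40439995e-04],
       [ 7.57607805e-04, -2.83081077e-01,  9.59095683e-01,
         2.04584001e-02],
       [ 0.00000000e+00,  0.00000000e+00,  0.00000000e+00,
         1.00000000e+00]])}
tin 0.83 [0.4722 0.0916 0.0529]
[np.float64(0.0004), np.float64(-0.0013), np.float64(0.0351), 0, 0, np.float64(-0.02)]
[np.float64(0.0004), np.float64(-0.0013), np.float64(0.0351), 0, 0, np.float64(-0.02)]
[np.float64(0.0004), np.float64(-0.0013), np.float64(0.0351), 0, 0, np.float64(-0.02)]
-- [4.47e-01 3.20e-02 1.78e-01 6.00e+01]
```

View pics/w.png

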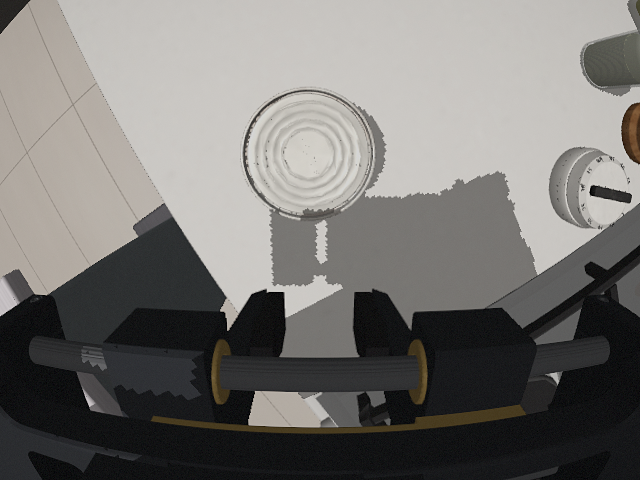

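Wrist view: the tin's top is centred at about (309,153) and the fingers are behind it at about (265,320) and (375,320). Nothing is in the way.

```bash
cat >> h.py <<'E'
def wz(u,v,z):
    c=cams.camera_params('wrist');T=np.array(c['tool_from_camera']);s=status.get_state()
    f=240/np.tan(np.radians(c['vfov']/2));dx,dy=u-c['cx'],v-c['cy'];rr=np.hypot(dx,dy);th=rr/f
    d=np.array([dx/rr*np.sin(th),dy/rr*np.sin(th),np.cos(th)])
    M=R.from_quat(s['eef_rot']).as_matrix();o=M@T[:3,3]+s['tool_pos'];d=M@T[:3,:3]@d
    return o+d*(z-o[2])/d[2]
E
python3 - <<'E'
from h import *
for u,v in((309,153),(243,153),(375,153),(309,87),(309,220)):print(wz(u,v,.058).round(4))
E
```

```text
[0.4746 0.0945 0.058 ]
[0.4429 0.1131 0.058 ]
[0.5065 0.077  0.058 ]
[0.4926 0.1265 0.058 ]
[0.4559 0.0617 0.058 ]
```

Run:
```python
from h import *
p=here(); plan(p,[(.447,.032,.178,59,3),(.5468,.1999,.178,59,13)])
```

```text
2.45 [0.4484 0.0347 0.2839] yaw 60.65 zax [ 1.0e-04  1.2e-03 -1.0e+00] 0.3412550055041003 [ 0.2 -0.3  1.3]
[np.float64(-0.001), np.float64(0.0), np.float64(0.0353), 0, 0, np.float64(0.55)]
[np.float64(-0.001), np.float64(0.0), np.float64(0.0353), 0, 0, np.float64(0.55)]
[np.float64(-0.001), np.float64(0.0), np.float64(0.0353), 0, 0, np.float64(0.55)]
-- [4.47e-01 3.20e-02 1.78e-01 5.90e+01]
[np.float64(0.015), np.float64(-0.0001), np.float64(0.0), 0, 0, np.float64(0.0)]
[np.float64(0.015), np.float64(-0.0001), np.float64(0.0), 0, 0, np.float64(0.0)]
[np.float64(0.015), np.float64(-0.0001), np.float64(0.0), 0, 0, np.float64(0.0)]
[np.float64(0.015), np.float64(-0.0001), np.float64(0.0), 0, 0, np.float64(0.0)]
[np.float64(0.015), np.float64(-0.0001), np.float64(0.0), 0, 0, np.float64(0.0)]
[np.float64(0.015), np.float64(-0.0001), np.float64(0.0), 0, 0, np.float64(0.0)]
[np.float64(0.015), np.float64(-0.0001), np.float64(0.0), 0, 0, np.float64(0.0)]
[np.float64(0.015), np.float64(-0.0001), np.float64(0.0), 0, 0, np.float64(0.0)]
[np.float64(0.015), np.float64(-0.0001), np.float64(0.0), 0, 0, np.float64(0.0)]
[np.float64(0.015), np.float64(-0.0001), np.float64(0.0), 0, 0, np.float64(0.0)]
[np.float64(0.015), np.float64(-0.0001), np.float64(0.0), 0, 0, np.float64(0.0)]
[np.float64(0.015), np.float64(-0.0001), np.float64(0.0), 0, 0, np.float64(0.0)]
[np.float64(0.015), np.float64(-0.0001), np.float64(0.0), 0, 0, np.float64(0.0)]
-- [ 0.5468  0.1999  0.178  59.    ]
```

play_rows:
  rows:
    - [34, -0.001, 0, 0.035, 0, 0, 0.5]
    - [34, -0.001, 0, 0.035, 0, 0, 0.5]
    - [34, -0.001, 0, 0.033, 0, 0, 0.5]
    - [34, 0, 0, 0, 0, 0, 0]

```text
clock: 2.95
tool_pos: [0.4554, 0.0329, 0.1847]
eef_rot: [0.87, 0.493, -0.006, -0.003]
contact_force: [-0.3, 0.4, -0.3]
opening: 0.341
finger_force: 0.0
```

Run:
```python
from h import *
p=here(); w=cams.snapshot('wrist');cv2.imwrite('pics/w2.png',w[:,:,::-1])
```

```text
2.95 [0.4554 0.0329 0.1847] yaw 59.09 zax [-1.380e-02 -2.000e-04 -9.999e-01] 0.3411798440121143 [-0.3  0.4 -0.3]
```

View pics/w2.png

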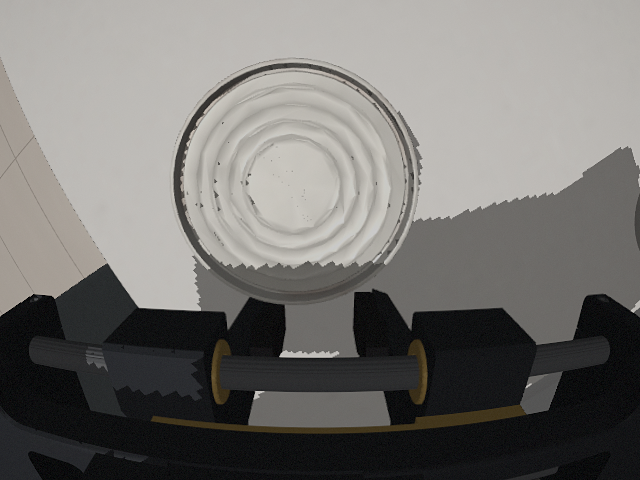

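The tin is centred at column 294, about 8 mm to tool −y of the finger middle (320). I'll let the arm settle and recheck its pose.

play_rows:
  rows:
    - [34, 0, 0, 0, 0, 0, 0]
    - [34, 0, 0, 0, 0, 0, 0]
    - [34, 0, 0, 0, 0, 0, 0]
    - [34, 0, 0, 0, 0, 0, 0]

```text
clock: 3.5
tool_pos: [0.4556, 0.0313, 0.1861]
eef_rot: [0.87, 0.492, -0.005, -0.003]
contact_force: [-0.3, 0.0, 0.9]
opening: 0.339
finger_force: 0.0
```

Run:
```python
from h import *
p=here(); w=cams.snapshot('wrist')
for l in ('tin',):
  m=finder.regions_of('wrist',l)[0]['mask'];v,u=np.nonzero(m);print(u.min(),u.max(),v.min(),v.max(),m.sum())
here()
```

```text
3.5 [0.4556 0.0313 0.1861] yaw 58.98 zax [-1.140e-02 -7.000e-04 -9.999e-01] 0.33906049771068547 [-0.3  0.   0.9]
167 412 56 299 47109
3.6 [0.4555 0.0313 0.1859] yaw 58.97 zax [-1.190e-02 -8.000e-04 -9.999e-01] 0.3409754294839494 [-0.  -0.1 -0.5]
```

Run:
```python
from h import *
t=wz(289.5,177.5,.058);print('tin',t)
p=here();s=status.get_state();M=R.from_quat(s['eef_rot']).as_matrix()
tip=M[:,2]*.166+s['tool_pos'];print('tip',tip,np.degrees(np.arctan2(*(t-tip)[1::-1])))
# rotation (tool axes) making tool exactly vertical at yaw 65
a=np.radians(65);D=np.array([[np.cos(a),np.sin(a),0],[np.sin(a),-np.cos(a),0],[0,0,-1]]).T
D=np.array([[np.cos(a),np.sin(a),0],[np.sin(a),-np.cos(a),0],[0,0,-1]])
print('turn',R.from_matrix(M.T@D).as_rotvec(degrees=True), s['q'])
u=np.array([np.cos(a),np.sin(a)])
c=t[:2]-.0436*u; print('contact',c)
P=np.array([.5703,.2366]); e=P-.0436*u;print('end',e)
plan([*s['tool_pos'][:2],s['tool_pos'][2],59],[(c[0],c[1],.178,65,2),(e[0],e[1],.178,65,12)])
```

```text
tin [0.47759859 0.08863411 0.058     ]
3.6 [0.4555 0.0313 0.1859] yaw 58.97 zax [-1.190e-02 -8.000e-04 -9.999e-01] 0.3409754294839494 [-0.  -0.1 -0.5]
tip [0.4535731  0.03117639 0.01993967] 67.3081466629926
turn [-0.58084807  0.3578803  -6.02862964] [-0.18278929  0.91576298  0.02239359  2.19883609 -0.45427727  0.04334346
 -0.25657447]
contact [0.45917243 0.04911909]
end [0.55187384 0.19708498]
[np.float64(0.0086), np.float64(-0.003), np.float64(0.004), 0, 0, np.float64(-3.0)]
[np.float64(0.0087), np.float64(-0.0026), np.float64(0.004), 0, 0, np.float64(-3.0)]
-- [4.592e-01 4.910e-02 1.780e-01 6.500e+01]
[np.float64(0.0144), np.float64(0.0018), np.float64(-0.0), 0, 0, np.float64(-0.0)]
[np.float64(0.0144), np.float64(0.0018), np.float64(-0.0), 0, 0, np.float64(-0.0)]
[np.float64(0.0144), np.float64(0.0018), np.float64(-0.0), 0, 0, np.float64(-0.0)]
[np.float64(0.0144), np.float64(0.0018), np.float64(-0.0), 0, 0, np.float64(-0.0)]
[np.float64(0.0144), np.float64(0.0018), np.float64(-0.0), 0, 0, np.float64(-0.0)]
[np.float64(0.0144), np.float64(0.0018), np.float64(-0.0), 0, 0, np.float64(-0.0)]
[np.float64(0.0144), np.float64(0.0018), np.float64(-0.0), 0, 0, np.float64(-0.0)]
[np.float64(0.0144), np.float64(0.0018), np.float64(-0.0), 0, 0, np.float64(-0.0)]
[np.float64(0.0144), np.float64(0.0018), np.float64(-0.0), 0, 0, np.float64(-0.0)]
[np.float64(0.0144), np.float64(0.0018), np.float64(-0.0), 0, 0, np.float64(-0.0)]
[np.float64(0.0144), np.float64(0.0018), np.float64(-0.0), 0, 0, np.float64(-0.0)]
[np.float64(0.0144), np.float64(0.0018), np.float64(-0.0), 0, 0, np.float64(-0.0)]
-- [ 0.5519  0.1971  0.178  65.    ]
```

play_rows:
  rows:
    - [34, 0.008, -0.003, 0, 0, 0, -3]
    - [34, 0.008, -0.003, 0, 0, 0, -3]
    - [34, 0.012, 0.0015, 0, 0, 0, 0]
    - [34, 0.013, 0.0015, 0, 0, 0, 0]
    - [34, 0.013, 0.0015, 0, 0, 0, 0]
    - [34, 0.013, 0.0015, 0, 0, 0, 0]

```text
clock: 4.35
tool_pos: [0.4857, 0.0927, 0.1854]
eef_rot: [0.843, 0.537, -0.005, -0.003]
contact_force: [-1.2, -1.1, 1.6]
opening: 0.342
finger_force: 0.9
```

Run:
```python
from h import *
p=here(); w=cams.snapshot('wrist')
m=finder.regions_of('wrist','tin')[0]['mask'];v,u=np.nonzero(m);print(u.min(),u.max(),v.min(),v.max(),m.sum())
print(wz((u.min()+u.max())/2,(v.min()+v.max())/2,.058))
s=status.get_state();M=R.from_quat(s['eef_rot']).as_matrix()
a=np.radians(65);D=np.array([[np.cos(a),np.sin(a),0],[np.sin(a),-np.cos(a),0],[0,0,-1]])
print('turn',R.from_matrix(M.T@D).as_rotvec(degrees=True), s['q'][5])
```

```text
4.35 [0.4857 0.0927 0.1854] yaw 64.99 zax [-1.200e-02 -9.000e-04 -9.999e-01] 0.3419655347974685 [-1.2 -1.1  1.6]
197 439 112 346 44743
[0.50343269 0.13650189 0.058     ]
turn [-0.52369046  0.201752    0.13041318] 0.15160524708556433
```

play_rows:
  rows:
    - [34, 0.012, 0.0015, 0.002, -0.25, 0.1, 0]
    - [34, 0.013, 0.0015, 0.002, -0.25, 0.1, 0]
    - [34, 0.013, 0.0018, 0.002, 0, 0, 0]
    - [34, 0.013, 0.0018, 0, 0, 0, 0]
    - [34, 0.013, 0.0018, 0, 0, 0, 0]
    - [34, 0.013, 0.0018, 0, 0, 0, 0]
    - [34, 0.013, 0.0018, 0, 0, 0, 0]
    - [34, 0.012, 0.0018, 0, 0, 0, 0]

```text
clock: 5.45
tool_pos: [0.5412, 0.1793, 0.179]
eef_rot: [0.843, 0.537, -0.001, -0.0]
contact_force: [-0.5, -0.9, -0.3]
opening: 0.336
finger_force: 0.5
```

Run:
```python
from h import *
p=here(); w=cams.snapshot('wrist');cv2.imwrite('pics/w3.png',w[:,:,::-1])
m=finder.regions_of('wrist','tin')[0]['mask'];v,u=np.nonzero(m);print(u.min(),u.max(),v.min(),v.max(),m.sum())
print(wz((u.min()+u.max())/2,(v.min()+v.max())/2,.058))
here()
```

```text
5.45 [0.5412 0.1793 0.179 ] yaw 64.99 zax [-0.0027 -0.0013 -1.    ] 0.33621337868271556 [-0.5 -0.9 -0.3]
192 445 110 355 49154
[0.56030949 0.22313241 0.058     ]
5.55 [0.5417 0.1803 0.1791] yaw 65.09 zax [-7.e-04  2.e-04 -1.e+00] 0.34422546873613463 [0.  1.1 0.5]
```

View pics/w3.png

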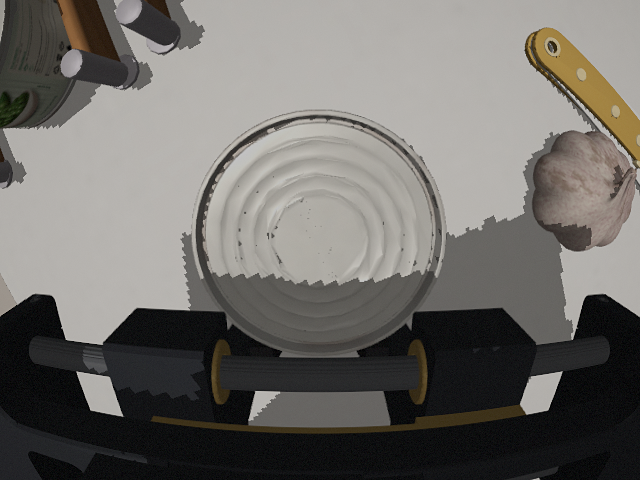

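Run:
```python
from h import *
print('post',wz(131,11,.04),'pred .5323 .3160'); print('fullpost',wz(75,63,.04),'side said .503 .310')
p=here(); B=np.array([.5827,.356]);h=np.array([.1036,.9946]);t0=np.array([.5608,.2238]);t1=B-.105*h
w=[]
for k in range(1,6):
    f=k/5;t=t0+(t1-t0)*f;y=65+19*f;a=np.radians(y);q=t-.0467*np.array([np.cos(a),np.sin(a)])
    w.append((q[0],q[1],.178,y,1))
plan(p,w)
```

```text
post [0.53308419 0.31942657 0.04      ] pred .5323 .3160
fullpost [0.50488572 0.3155887  0.04      ] side said .503 .310
5.55 [0.5417 0.1803 0.1791] yaw 65.09 zax [-7.e-04  2.e-04 -1.e+00] 0.34422546873613463 [0.  1.1 0.5]
[np.float64(0.0068), np.float64(0.0017), np.float64(0.0011), 0, 0, np.float64(-3.71)]
-- [ 0.5461  0.1858  0.178  68.8   ]
[np.float64(0.0061), np.float64(0.0031), np.float64(-0.0), 0, 0, np.float64(-3.8)]
-- [ 0.5512  0.1903  0.178  72.6   ]
[np.float64(0.0061), np.float64(0.0035), np.float64(-0.0), 0, 0, np.float64(-3.8)]
-- [ 0.5564  0.1951  0.178  76.4   ]
[np.float64(0.006), np.float64(0.0039), np.float64(-0.0), 0, 0, np.float64(-3.8)]
-- [ 0.5617  0.2     0.178  80.2   ]
[np.float64(0.006), np.float64(0.0043), np.float64(-0.0), 0, 0, np.float64(-3.8)]
-- [ 0.5669  0.2051  0.178  84.    ]
```

play_rows:
  rows:
    - [34, 0.007, 0.0017, 0.001, 0, 0, -3.7]
    - [34, 0.006, 0.003, 0, 0, 0, -3.8]
    - [34, 0.006, 0.0035, 0, 0, 0, -3.8]
    - [34, 0.006, 0.004, 0, 0, 0, -3.8]
    - [34, 0.006, 0.0043, 0, 0, 0, -3.8]
    - [34, 0, 0, 0, 0, 0, 0]

```text
clock: 6.3
tool_pos: [0.5665, 0.2041, 0.178]
eef_rot: [0.743, 0.669, -0.001, -0.0]
contact_force: [-0.3, -0.6, -0.1]
opening: 0.341
finger_force: 0.0
```

Run:
```python
from h import *
p=here(); w=cams.snapshot('wrist');cv2.imwrite('pics/w4.png',w[:,:,::-1])
m=finder.regions_of('wrist','tin')[0]['mask'];v,u=np.nonzero(m);print(u.min(),u.max(),v.min(),v.max(),m.sum())
print(wz((u.min()+u.max())/2,(v.min()+v.max())/2,.058))
here()
```

```text
6.3 [0.5665 0.2041 0.178 ] yaw 83.97 zax [-1.7e-03 -2.0e-04 -1.0e+00] 0.3408695445313879 [-0.3 -0.6 -0.1]
191 447 108 355 50129
[0.56990397 0.25092112 0.058     ]
6.4 [0.566  0.2036 0.1779] yaw 83.88 zax [-2.5e-03 -9.0e-04 -1.0e+00] 0.3416024862584829 [0.2 0.1 0.7]
```

View pics/w4.png

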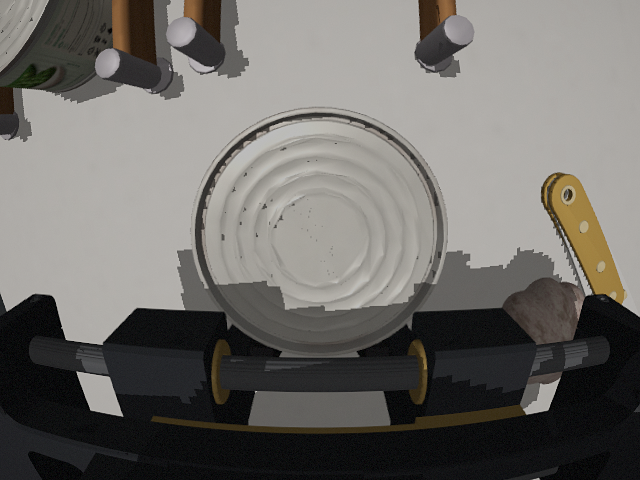

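Wrist view: both posts of the empty bay are ahead, with tops at about (182,33) and (459,31). The tin is centred at column 319, nearly in line with the gap.

Run:
```python
from h import *
a=wz(182,33,.04)[:2];b=wz(459,31,.04)[:2];t=wz(319,231.5,.058)[:2]
print(a,b,'gap',np.linalg.norm(b-a),'yaw',np.degrees(np.arctan2(*(b-a)[::-1]))+90)
h=np.array([.1036,.9946]);m=(a+b)/2;bo=m+.045*h;n=np.array([-h[1],h[0]])
print('bay',bo,'tin rel',(t-bo)@h,(t-bo)@n)
p=here();tip=np.array(p[:2]);print('tool rel',(tip-bo)@h,(tip-bo)@n)
```

```text
[0.53204812 0.31831476] [0.62208824 0.30945871] gap 0.0904745998323221 yaw 84.38264286929247
bay [0.58173018 0.35864373] tin rel -0.10836610590885176 0.00060228836729887
6.4 [0.566  0.2036 0.1779] yaw 83.88 zax [-2.5e-03 -9.0e-04 -1.0e+00] 0.3416024862584829 [0.2 0.1 0.7]
tool rel -0.15583076474913335 -0.000429852650950482
```

play_rows:
  rows:
    - [34, 0.012, 0, 0, 0, 0, 0]
    - [34, 0.012, 0, 0, 0, 0, 0]
    - [34, 0.012, 0, 0, 0, 0, 0]
    - [34, 0.012, 0, 0, 0, 0, 0]
    - [34, 0.012, 0, 0, 0, 0, 0]
    - [34, 0.012, 0, 0, 0, 0, 0]
    - [34, 0.012, 0, 0, 0, 0, 0]
    - [34, 0.01, 0, 0, 0, 0, 0]

```text
clock: 7.4
tool_pos: [0.5761, 0.2976, 0.1778]
eef_rot: [0.744, 0.668, -0.001, -0.0]
contact_force: [0.4, -2.1, 1.8]
opening: 0.343
finger_force: 0.8
```

Run:
```python
from h import *
p=here(); w=cams.snapshot('wrist');cv2.imwrite('pics/w5.png',w[:,:,::-1])
m=finder.regions_of('wrist','tin')[0]['mask'];v,u=np.nonzero(m);print(u.min(),u.max(),v.min(),v.max(),m.sum())
bo=np.array([.58173,.35864]);h=np.array([.1036,.9946]);n=np.array([-h[1],h[0]])
t=wz((u.min()+u.max())/2,(v.min()+v.max())/2,.058)[:2];print(t,(t-bo)@h,(t-bo)@n,(np.array(p[:2])-bo)@h)
here()
```

```text
7.4 [0.5761 0.2976 0.1778] yaw 83.89 zax [-0.0026 -0.0012 -1.    ] 0.34309691598365033 [ 0.4 -2.1  1.8]
190 447 110 357 50329
[0.57951936 0.34577577] -0.013023781414041589 0.0008659652429345829 -0.06128896686239618
7.5 [0.5759 0.2988 0.1777] yaw 83.99 zax [-2.2e-03  5.0e-04 -1.0e+00] 0.33704360883010537 [-0.6  0.8  0.3]
```

View pics/w5.png

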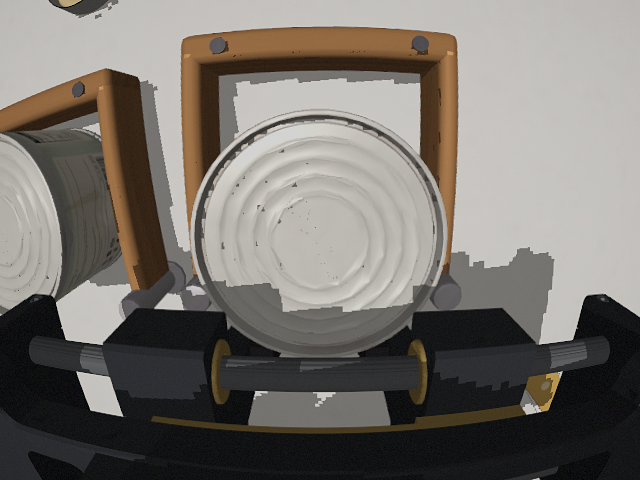

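The tin is between the posts and centred, with about 13 mm to go to the back wall. I'll push slowly until the force rises.

play_rows:
  rows:
    - [34, 0.003, 0, 0, 0, 0, 0]
    - [34, 0.003, 0, 0, 0, 0, 0]
    - [34, 0.003, 0, 0, 0, 0, 0]
    - [34, 0.002, 0, 0, 0, 0, 0]
    - [34, 0.001, 0, 0, 0, 0, 0]
    - [34, 0, 0, 0, 0, 0, 0]

```text
clock: 8.25
tool_pos: [0.5773, 0.3088, 0.1778]
eef_rot: [0.744, 0.668, -0.001, -0.0]
contact_force: [0.3, 0.1, -0.5]
opening: 0.342
finger_force: 0.2
```

play_rows:
  rows:
    - [34, 0.001, 0, 0, 0, 0, 0]
    - [34, 0.001, 0, 0, 0, 0, 0]

```text
clock: 8.5
tool_pos: [0.5776, 0.3106, 0.1778]
eef_rot: [0.744, 0.668, -0.001, -0.0]
contact_force: [-0.3, -1.3, 0.4]
opening: 0.339
finger_force: 0.5
```

play_rows:
  rows:
    - [34, 0.001, 0, 0, 0, 0, 0]
    - [34, 0, 0, 0, 0, 0, 0]

```text
clock: 8.75
tool_pos: [0.5776, 0.3119, 0.1778]
eef_rot: [0.744, 0.668, -0.001, -0.0]
contact_force: [-0.7, -1.3, 0.4]
opening: 0.34
finger_force: 0.2
```

play_rows:
  rows:
    - [34, 0.001, 0, 0, 0, 0, 0]
    - [34, 0.001, 0, 0, 0, 0, 0]

```text
clock: 9.0
tool_pos: [0.5779, 0.3136, 0.1778]
eef_rot: [0.744, 0.668, -0.001, -0.0]
contact_force: [0.3, -0.0, 0.3]
opening: 0.338
finger_force: 0.5
```

play_rows:
  rows:
    - [34, 0.001, 0, 0, 0, 0, 0]
    - [34, 0.001, 0, 0, 0, 0, 0]

```text
clock: 9.25
tool_pos: [0.5781, 0.3157, 0.1778]
eef_rot: [0.744, 0.668, -0.001, -0.0]
contact_force: [-1.1, -1.1, -0.4]
opening: 0.345
finger_force: 0.5
```

Run:
```python
from h import *
p=here(); w=cams.snapshot('wrist');cv2.imwrite('pics/w6.png',cv2.resize(w[0:380,140:500,::-1],None,fx=1.5,fy=1.5))
m=finder.regions_of('wrist','tin')[0]['mask'];v,u=np.nonzero(m);print(u.min(),u.max(),v.min(),v.max(),m.sum())
```

```text
9.25 [0.5781 0.3157 0.1778] yaw 83.87 zax [-0.0027 -0.0013 -1.    ] 0.344756510404772 [-1.1 -1.1 -0.4]
191 447 110 357 50050
```

View pics/w6.png

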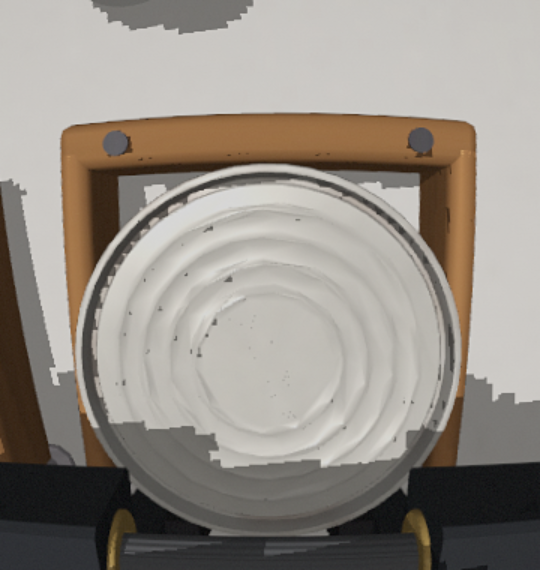

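The tin is close to the back wall: the wall's inner edge is at crop row 168 (v≈112) and the rim is at v≈110. I'll work out the remaining gap.

Run:
```python
from h import *
print(wz(319,112,.03),wz(319,110,.058), wz(215,143/1.5,.03))
```

```text
[0.58553694 0.39744851 0.03      ] [0.58547959 0.39597584 0.058     ] [0.55069124 0.40834833 0.03      ]
```

play_rows:
  rows:
    - [34, 0.001, 0, 0, 0, 0, 0]
    - [34, 0.001, 0, 0, 0, 0, 0]

```text
clock: 9.6
tool_pos: [0.5783, 0.3176, 0.1777]
eef_rot: [0.744, 0.668, -0.001, -0.0]
contact_force: [-0.1, -1.8, 0.2]
opening: 0.342
finger_force: 0.5
```

play_rows:
  rows:
    - [34, 0.001, 0, 0, 0, 0, 0]
    - [34, 0.001, 0, 0, 0, 0, 0]

```text
clock: 9.85
tool_pos: [0.5785, 0.3187, 0.1777]
eef_rot: [0.744, 0.668, -0.002, 0.0]
contact_force: [-0.3, -5.1, 0.3]
opening: 0.339
finger_force: 2.1
```

play_rows:
  rows:
    - [34, 0.001, 0, 0, 0, 0, 0]
    - [34, 0, 0, 0, 0, 0, 0]

```text
clock: 10.1
tool_pos: [0.5786, 0.3189, 0.1777]
eef_rot: [0.744, 0.668, -0.003, 0.0]
contact_force: [-1.2, -5.2, 0.9]
opening: 0.343
finger_force: 2.7
```

play_rows:
  rows:
    - [34, 0.001, 0, 0, 0, 0, 0]
    - [34, 0, 0, 0, 0, 0, 0]

```text
clock: 10.35
tool_pos: [0.5787, 0.3191, 0.1777]
eef_rot: [0.744, 0.668, -0.003, 0.001]
contact_force: [-1.8, -6.7, 3.0]
opening: 0.337
finger_force: 3.4
```

play_rows:
  rows:
    - [34, -0.003, 0, 0, 0, 0, 0]
    - [34, -0.008, 0, 0, 0, 0, 0]
    - [34, -0.02, 0, 0, 0, 0, 0]
    - [34, -0.03, 0, 0, 0, 0, 0]
    - [34, -0.03, 0, -0.03, 0, 0, 0]
    - [34, -0.01, 0, -0.05, 0, 0, 0]
    - [34, 0, 0, -0.05, 0, 0, 0]
    - [34, 0, 0, 0, 0, 0, 0]

```text
clock: 11.35
tool_pos: [0.5698, 0.2203, 0.312]
eef_rot: [0.744, 0.668, 0.002, 0.001]
contact_force: [-0.5, 0.3, -0.1]
opening: 0.339
finger_force: 0.0
```

Run:
```python
from h import *
here(); w=cams.snapshot('side');cv2.imwrite('pics/f.png',cv2.resize(w[130:380,190:510,::-1],None,fx=2,fy=2))
```

```text
11.35 [0.5698 0.2203 0.312 ] yaw 83.79 zax [ 0.0052  0.0016 -1.    ] 0.3393737727680674 [-0.5  0.3 -0.1]
```

View pics/f.png

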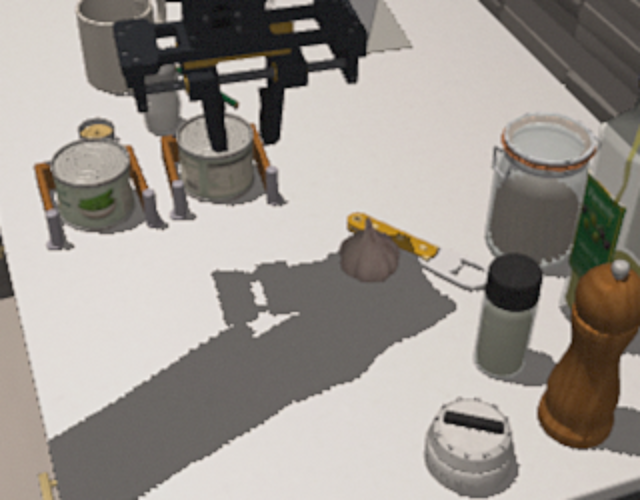

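The tin stands home in the bay at crop (215,160), upright and past both posts. The stored tin, garlic, timer and the rest are where they were, and the arm is clear of everything.

```bash
python3 -c "
from plant import r
print(r.finish_job())"
```

```text
the job is handed in; nothing more can be done
None
```

The tin is in the empty bay, pushed upright between the posts until it stopped against the back wall; the stored tin and the other things I could see are where they were, and the job is handed in.

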